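# Spin down the loose wing nut of the cup rack

### The arm

A 6-joint arm with a two-finger parallel gripper is mounted at the origin on the work surface. World frame = base frame: x ahead of the robot, y to its left, z up, the work surface at z = 0. Lengths are in m, angles in rad, forces in N, time in s.
With the tool pointing down it reaches from about 0.425 to 1.125 m from the base axis. Payload 14.9 kg.
Tool frame: the origin (TCP) lies at the very end of the fingers, on their centre line; the grasp point (between the pads) lies 19 mm behind it; z points along the fingers, y is the direction in which the jaws open and shut (so a half turn about z gives the same grasp; the last joint's range is limited). The gripper opens to 91 mm and grips with 3 to 60 N. Pads are 32 mm wide; open, the fingers measure 118 mm over their backs; the gripper's body (76 mm by 178 mm) begins 60 mm behind the grasp point.
Start: joints at [1.219, 0.379, 1.734, -0, 1.028, -0.033], TCP at [0.219, 0.665, 0.214] pointing down, gripper open.
Joint ranges: [-2.77, 2.77], [-0.74, 2.19], [0, 2.66], [-1.06, 4.2], [0.31, 2.87], [-3.08, 3.08]. Speed limits (rad/s): [1.89, 1.89, 2.39, 3.14, 3.14, 3.14].

### API

Orientations are given as a unit quaternion [x, y, z, w].
In Python, from station import telemetry, imaging, job gives the robot as it stands.
- The arm moves only by the shell command python3 -m handwheel 'ROWS' [OPENING] [FORCE]. ROWS is text: rows parted by semicolons, each of 4 numbers parted by spaces: the shift along the tool's x, y, z in cm, then the turn about the tool's z in degrees. A call has exactly 10 rows; each row is the pose to reach, as a shift and turn from the pose measured when the call began, along the tool's axes at that moment; what a row does not reach only later rows make up. A row lasts 1/10 s, in which the tool goes at most 50 mm and 8.59 degrees, less where a joint would pass 70% of its speed; a pose out of reach is approached as far as the arm can. A call with a gripper value outside its range is refused whole. OPENING is the opening, from 0 (shut) to 1 (fully open), set as the call begins (- or left out, the last holds). The fingers move at their own pace and stop on an object; FORCE is the grip in N (left out, the last holds). Time passes only in rows, so rows that repeat a pose let the fingers close, or fill a call up. It gives the time, the measured TCP pose, the force and the opening at its end, in the units of the state.
- telemetry.state(): the state, without advancing time (a new reading comes with each control period).
- imaging.snapshot(name): name is "side" or "top"; returns (picture, depth): 420x560x3 uint8, red, green, blue; 420x560 float32, m along the optical axis (not along the pixel's ray), 0 where there is no reading.
- imaging.calibration(name): a dict with "intrinsics" (3x3 intrinsics, pixels), "distortion" ([k1, k2, p1, p2, k3] as OpenCV has them; the pictures are not rectified), "world_to_cam" (4x4, takes a point from world to camera coordinates). Camera axes: x right, y down, z forward; pixel columns grow to the right and rows downward; lengths in m; the calibration is good to about 2 mm. A picture is of the moment at which its call begins. calibration takes no time and is no camera call.
- job.sign_off(): hands the job in, once; it reports no verdict.
The state is a dict: "time_s": time; "joint_positions": joint angles; "qvel": joint speeds; "joint_torque": joint torques, N m; "ee_pos": TCP position; "orientation": TCP orientation; "wrist_force": force on the tool from outside, world axes, zero at the start; "moment": the same for the moment, N m; "opening": opening from 0.0 (shut) to 1.0 (fully open).
Only numpy, scipy, OpenCV 4.12 (cv2) and the standard library are available. Lean on these libraries where they do the work, as an engineer would, in place of code of your own. Each camera call takes 0.05 s, during which the arm holds its last target.

### The job

The wing nut that clamps the bamboo cup rack to the folding table has come loose. Push its wings round clockwise (seen from above) with light, repeated sideways strokes of the fingertips until it will turn no further and is fully tight, then move clear. Do not pinch the nut or force it, and leave the cups, the jebena and the roasting pan where they stand.

Things in the scene. Friction and masses are not known exactly. Their poses are not given: they have to be found in the camera images.
- rack: Bamboo cup rack, fixed. Origin: at table height on the vertical axis of stud and wing nut; z up; the rack runs along its own +y. Base board x +-60, y -45 to 245, top at z 15 mm; steel strap around the stud (x +-22, y +-40) top at z 18. Nothing of the rack stands above the nut where y is below 30 mm. Cup slots centred at y 103 and 190.
- overhang_edge (a point): Middle of the lower front edge of the rack's slotted top (x +-58, z 64 to 74 mm, y 30 to 245 in the rack's frame). 30 mm from the stud axis, it roofs over the wing ends on the +y side: the wings pass under it, fingers reaching down from above cannot. Its upright end panel stands at y 50 to 62.
- captive_washer: Steel washer, 32 mm across, 2 mm thick, under the wing nut and carrying it; it rides down the stud with the nut but does not turn. Origin: centre of its underside, on the stud axis; 23.6 mm above the table when the nut joint is 0, and 18 mm (lying on the strap) when the nut is tight.
- wing_nut (a joint): Angle of the aluminium wing nut about the vertical stud, rad, growing as it turns clockwise seen from above (tightening). 10 = slightly springy stop, fully tight; starts between 0 (most loose) and 2.5. Sinks 0.56 mm per rad. Friction 0.04 N m (1.5 N of push at 28 mm from the axis); stays where it is left.
- wing_tip (a point): Outer end of one wing, at mid-height; its x axis points outward along the wing. Two opposite flat upright wings, each 6 mm thick, reach from the hub to 38 mm from the axis (76 mm span). Wings span 32 to 58 mm above the table when the joint is 0, 26 to 52 mm when tight. Pinching it, or loading it with over 30 N even at the stop, would damage it.
- nut_centre (a point): On the stud axis at mid-height of the wings, 19 mm above the nut's underside (the washer's top). Hub 26 mm across at its foot, 14 mm high. The stud's tip ends 52 mm above the table.
- cup_in_rack: White ceramic cup without handle, 62 mm across the rim, 75 mm tall, loose, standing upright on the base board in one of the rack's slots (rim about 90 mm above the table). Origin: centre of its underside. To be left alone.
- cup_on_table: The same kind of cup, loose, standing upright on the table beside the clamp end of the rack, 115 to 150 mm from the stud. Origin: centre of its underside. To be left alone.
- jebena: Black clay coffee pot with round belly 140 mm across, slim neck, handle and spout, 235 mm tall, standing on a silicone ring (120 mm across, 18 mm high). Origin: centre of its underside. To be left alone.
- roasting_pan: Silver roasting pan, 220 (x) by 300 (y) mm and 55 mm high with a wire handle at each end (reaching 176 mm from the centre, 64 mm high), loose on the table. Origin: centre of its underside. To be left alone.

How it is judged:
By the outcome, as a careful person would: the job done as asked, in the order asked, and still so for the second after the job is handed in, with the robot touching nothing.
It also fails if it takes over 58 s, if anything falls off the work surface, if the arm or the gripper's body presses on something with over 40 N, if the wrist force passes 120 N, or if a joint passes its speed limit or range.

## Working session

There is one attempt and no reset: what is moved stays moved. The work goes in short steps, Python scripts to look and compute and a shell command to move; the robot and the scene stay as the last step left them, time stands still between calls to the robot, and variables do not carry over. Pictures are saved under pics/ and viewed, and the job is handed in when it is done.

```bash
mkdir -p pics; ls; python3 - <<'E'
from station import telemetry, imaging
import cv2,numpy as np
s=telemetry.state();print(s)
for n in("side","top"):
    p,d=imaging.snapshot(n);cv2.imwrite(f"pics/{n}0.png",p[:,:,::-1]);np.savez(f"pics/{n}0.npz",p=p,d=d)
    c=imaging.calibration(n);print(n,c)
E
```

```text
pics
{'time_s': 0.0, 'joint_positions': array([ 1.21871317e+00,  3.79377904e-01,  1.73477047e+00,  1.10053912e-05,
        1.02850625e+00, -3.33094465e-02]), 'qvel': array([ 0.00015746, -0.00090268, -0.00039513,  0.00109956,  0.00081744,
        0.002442  ]), 'joint_torque': array([-6.02489585e-03, -7.63774967e+01, -4.34327424e+01,  6.48793811e-02,
        4.28156415e-02, -1.04354435e-04]), 'ee_pos': array([0.2192563 , 0.66436495, 0.2133148 ]), 'orientation': array([ 1.58715645e-01,  9.87324193e-01, -5.20255205e-04, -1.06311364e-04]), 'wrist_force': array([-0.26607148,  0.38297175,  0.46913914]), 'moment': array([ 0.08175318, -0.02083614,  0.00322422]), 'opening': 1.0005268812436245}
side {'intrinsics': array([[507.90085342,   0.        , 277.71952608],
       [  0.        , 507.90085342, 210.86576156],
       [  0.        ,   0.        ,   1.        ]]), 'distortion': array([-0.14011995,  0.        ,  0.        ,  0.        ,  0.        ]), 'world_to_cam': array([[ 0.85465168, -0.51917333,  0.00543706, -0.46758573],
       [-0.38867442, -0.64670022, -0.65628577,  0.25295748],
       [ 0.34424222,  0.55878249, -0.75449282,  1.38450423],
       [ 0.        ,  0.        ,  0.        ,  1.        ]])}
top {'intrinsics': array([[412.77977505,   0.        , 282.27612736],
       [  0.        , 412.77977505, 198.73785565],
       [  0.        ,   0.        ,   1.        ]]), 'distortion': array([-0.08521477,  0.        ,  0.        ,  0.        ,  0.        ]), 'world_to_cam': array([[ 0.07572162, -0.99711049, -0.00607507, -0.04152572],
       [-0.97328972, -0.07258564, -0.21780369,  0.55371693],
       [ 0.21673338,  0.02240526, -0.97597369,  1.13307868],
       [ 0.        ,  0.        ,  0.        ,  1.        ]])}
```

View pics/side0.png

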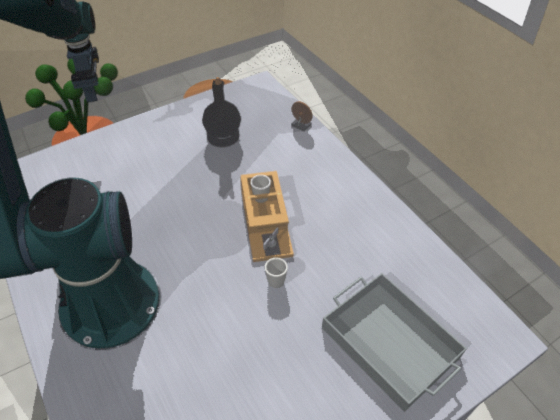

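View pics/top0.png

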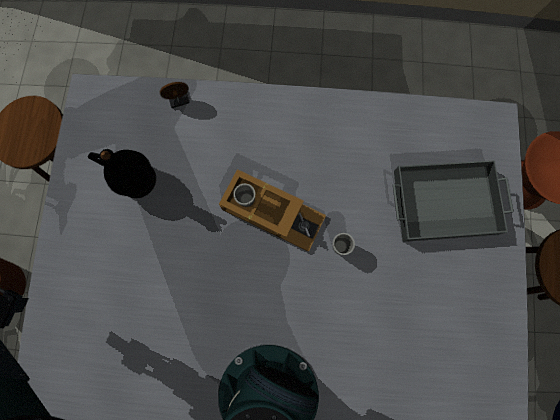

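The side view shows the nut near (271,241), with the rack running up to (262,180), a cup at (276,270) and the pan at the right. In the top view the nut is near (305,225), the table cup at (343,243) and the jebena at (130,172). I'll zoom in next.

```bash
cat > h.py <<'E'
from station import telemetry, imaging
import cv2,numpy as np
def cal(n):
    c=imaging.calibration(n);return c["intrinsics"],c["distortion"],c["world_to_cam"]
def proj(n,P):
    K,D,T=cal(n);P=np.atleast_2d(P).astype(float)
    return cv2.projectPoints(P,cv2.Rodrigues(T[:3,:3])[0],T[:3,3],K,D)[0][:,0]
def atz(n,uv,z):
    K,D,T=cal(n);q=cv2.undistortPoints(np.array([[uv]],float),K,D)[0,0]
    R=T[:3,:3];o=-R.T@T[:3,3];v=R.T@np.array([q[0],q[1],1]);return o+v*(z-o[2])/v[2]
def atd(n,uv,d):
    K,D,T=cal(n);q=cv2.undistortPoints(np.array([[uv]],float),K,D)[0,0]
    R=T[:3,:3];return R.T@(np.array([q[0],q[1],1])*d-T[:3,3])
def cloud(n,d):
    K,D,T=cal(n);h,w=d.shape;u,v=np.meshgrid(np.arange(w),np.arange(h))
    q=cv2.undistortPoints(np.stack([u,v],-1).reshape(-1,1,2).astype(float),K,D)[:,0]
    z=d.reshape(-1);X=np.c_[q*z[:,None],z];return ((X-T[:3,3])@T[:3,:3]).reshape(h,w,3)
def crop(p,x0,y0,w,h,s,f):
    c=cv2.resize(p[y0:y0+h,x0:x0+w],None,fx=s,fy=s,interpolation=cv2.INTER_CUBIC)
    c=np.clip(c.astype(float)*1.3+10,0,255).astype(np.uint8)
    cv2.imwrite(f,c[:,:,::-1])
E
python3 - <<'E'
from h import *
a=np.load("pics/side0.npz");b=np.load("pics/top0.npz")
crop(a["p"],225,160,80,140,4,"pics/sc.png") if 0 else crop(a["p"],225,165,90,130,4.5,"pics/sc.png")
crop(b["p"],210,160,150,100,5,"pics/tc.png")
for n,f,uvs in(("top",b,[(305,225),(343,243),(244,194)]),("side",a,[(271,241),(276,266),(262,184)])):
    X=cloud(n,f["d"])
    for u,v in uvs: print(n,u,v,X[v,u],atz(n,(u,v),.04))
E
```

```text
top 305 225 [ 0.4856678  -0.07080487  0.04771464] [ 0.48690616 -0.07109424  0.04      ]
top 343 243 [ 0.44660298 -0.18798766  0.00785835] [ 0.44264293 -0.18373005  0.04      ]
top 244 194 [0.57017618 0.11683683 0.02075966] [0.56580791 0.1145474  0.04      ]
side 271 241 [ 0.47968263 -0.07286576  0.03935848] [ 0.47943213 -0.07329202  0.04      ]
side 276 266 [ 0.44498473 -0.15840512  0.04330951] [ 0.44618324 -0.15644065  0.04      ]
side 262 184 [0.56754225 0.13046177 0.05094604] [0.5726866  0.13972251 0.04      ]
```

View pics/sc.png

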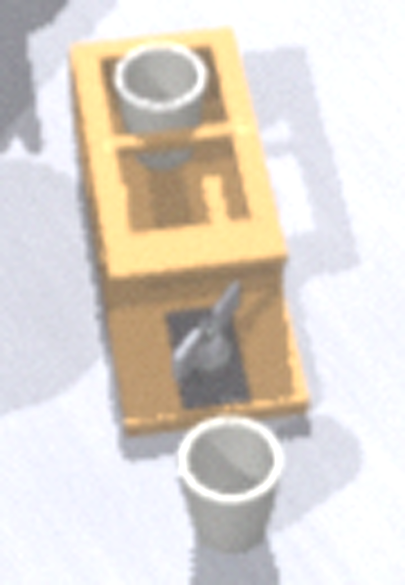

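View pics/tc.png

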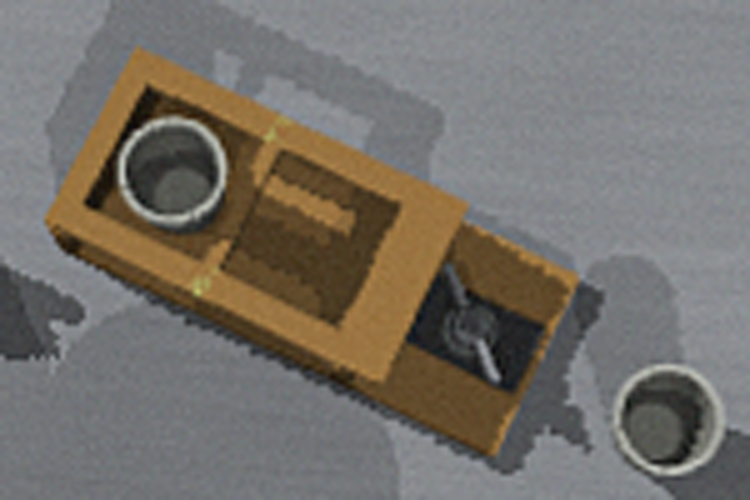

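```bash
cat >> h.py <<'E'
def W(p,P):
    c,s=np.cos(p[2]),np.sin(p[2]);P=np.atleast_2d(P)/1000.
    return np.c_[p[0]+c*P[:,0]-s*P[:,1],p[1]+s*P[:,0]+c*P[:,1],P[:,2]]
E
python3 - <<'E'
from h import *
from scipy.optimize import least_squares
# order: (x,y): rack +y direction points to cup in slot (world +x,+y)
M=np.array([[58,245,74],[-58,245,74],[-58,30,74],[58,30,74],[-60,-45,15],[60,-45,15]],float)
t=np.array([(135,50),(48,218),(385,378),(467,203),(495,455),(578,275)],float)
# rack +y ~ (+.4,+.9) world ; +x = (+y rotated -90) = (.9,-.4): farther from the robot => upper in top
s=np.array([(233,30),(72,45),(105,275),(285,257),(125,422),(308,403)],float)
tu=np.array([210,160])+(t+.5)/5-.5; su=np.array([225,165])+(s+.5)/4.5-.5
def f(p,w=(1,1)): 
    X=W(p,M);return np.r_[w[0]*(proj("top",X)-tu).ravel(),w[1]*(proj("side",X)-su).ravel()]
for w in((1,1),(1,0),(0,1)):
    r=least_squares(f,[.485,-.07,-.4],args=(w,),x_scale=[.01,.01,.1]);print(r.x,np.abs(r.fun).max())
p=least_squares(f,[.485,-.07,-.4]).x
print(np.round(f(p).reshape(-1,2),1))
np.save("rack.npy",p)
a=np.load("pics/side0.npz");b=np.load("pics/top0.npz")
for n,a,c in(("side",a,(225,165)),("top",b,(250,180))):
    X=cloud(n,a["d"]);L=(X-[p[0],p[1],0])@np.array([[np.cos(p[2]),-np.sin(p[2]),0],[np.sin(p[2]),np.cos(p[2]),0],[0,0,1]])*1000
    m=(np.hypot(L[...,0],L[...,1])<42)&(L[...,2]>27)&(L[...,1]<28)
    print(n,np.c_[L[m],np.degrees(np.arctan2(L[m][:,1],L[m][:,0]))].round()[:60])
    # overlay wings: candidate axes
    img=cv2.resize(a["p"][c[1]:c[1]+100,c[0]:c[0]+90],None,fx=6,fy=6,interpolation=cv2.INTER_CUBIC)
    for P in [[(0,0,18),(0,0,52)],[(-58,30,64),(58,30,64)],[(0,0,52),(30,0,52)],[(0,0,52),(0,-30,52)]]:
        q=(proj(n,W(p,P))-c+.5)*6-.5;cv2.line(img,*[tuple(int(v) for v in x) for x in q],(255,0,0),1)
    cv2.imwrite(f"pics/ov_{n}.png",img[:,:,::-1])
E
```

```text
[ 0.48470897 -0.06670754 -0.38116613] 2.288240170815783
[ 0.48860576 -0.06795344 -0.3739318 ] 1.0772115328143173
[ 0.48053015 -0.06589336 -0.38748101] 0.8107445114735583
[[ 0.  -0.2]
 [-1.3  1.2]
 [-1.2  2.3]
 [ 0.3  1. ]
 [-0.5  1.3]
 [ 0.2  1. ]
 [ 0.9 -1.2]
 [ 0.7 -0.4]
 [ 2.   0.2]
 [ 1.4 -0.7]
 [ 1.   0.4]
 [ 1.1 -0.7]]
side [[   0.   27.   75.   89.]
 [  17.   23.   58.   53.]
 [  21.   26.   54.   51.]
 [  14.   23.   54.   58.]
 [  18.   24.   52.   54.]
 [  21.   26.   49.   52.]
 [  11.   21.   53.   62.]
 [  14.   19.   55.   54.]
 [  16.   18.   56.   47.]
 [  21.   25.   46.   50.]
 [   8.   20.   49.   69.]
 [  10.   12.   60.   51.]
 [  13.   13.   57.   46.]
 [  17.   19.   50.   48.]
 [  20.   23.   44.   48.]
 [   4.   11.   57.   72.]
 [   7.   12.   55.   61.]
 [  10.   12.   54.   52.]
 [  13.   14.   51.   48.]
 [  17.   20.   43.   50.]
 [  20.   21.   41.   47.]
 [   3.    8.   56.   69.]
 [   6.    7.   57.   51.]
 [  10.   13.   49.   53.]
 [  13.   17.   43.   52.]
 [  17.   18.   41.   47.]
 [  20.   23.   34.   49.]
 [   3.   11.   48.   72.]
 [   6.    8
[... 1537 characters left out ...]
49.  18.]
 [ 12.   1.  36.   3.]
 [ 13.  -2.  37.  -8.]
 [ 16.  -4.  28. -15.]
 [  5.  10.  36.  65.]
 [  5.   7.  39.  53.]
 [  5.   4.  49.  40.]
 [  6.   2.  51.  15.]
 [  7.  -1.  53.  -9.]
 [ 10.  -3.  40. -18.]
 [ 13.  -6.  31. -24.]
 [  1.  11.  31.  83.]
 [  2.   9.  35.  77.]
 [  1.   6.  49.  80.]
 [  2.   3.  53.  61.]
 [  3.   0.  54.   5.]
 [  4.  -2.  52. -28.]
 [  6.  -5.  50. -40.]
 [  9.  -7.  38. -38.]
 [ -2.  10.  36. 102.]
 [ -1.   7.  39. 100.]
 [ -1.   4.  43.  98.]
 [ -1.   2.  55. 130.]
 [  1.  -1.  49. -45.]
 [  2.  -3.  48. -55.]
 [  5.  -6.  38. -48.]
 [  6.  -8.  39. -53.]
 [ -5.  12.  29. 113.]
 [ -4.   9.  30. 114.]
 [ -3.   6.  36. 119.]
 [ -2.   3.  37. 124.]]
```

View pics/ov_side.png

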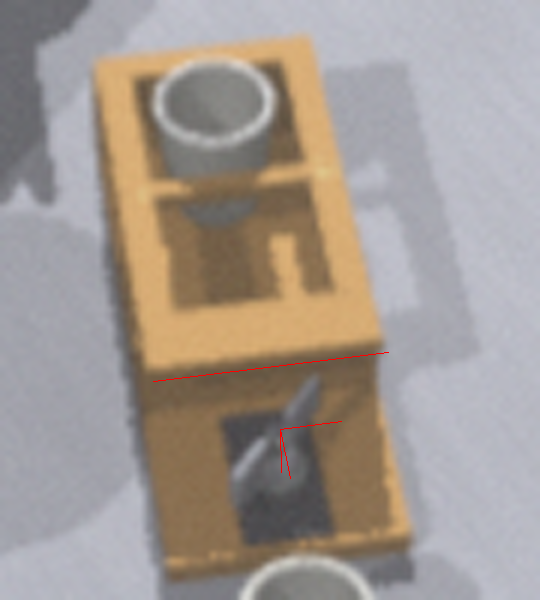

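View pics/ov_top.png

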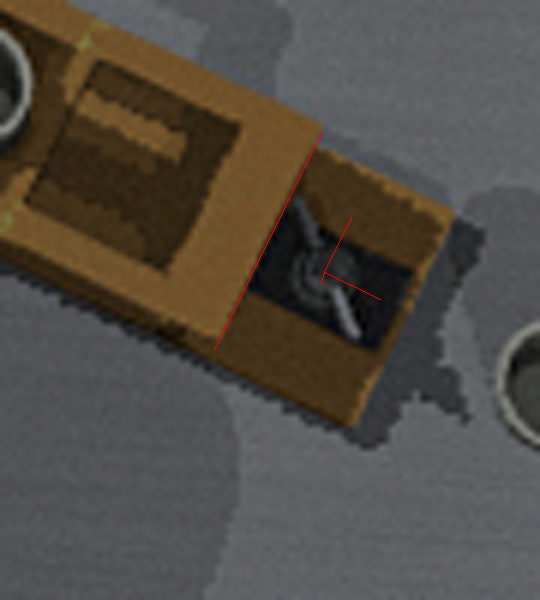

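```bash
python3 - <<'E'
from h import *
p=np.load("rack.npy");s=telemetry.state();e=s["ee_pos"];q=s["orientation"]
from scipy.spatial.transform import Rotation as Ro
R=Ro.from_quat(q).as_matrix();print(R[:,0],R[:,1])
for w in([.40,.25,.2],[.44,.1,.17],*W(p,[[15,-33,120]])):print(np.round(w,3),np.round((np.array(w)-e)@R*100,1))
d=np.load("pics/top0.npz");X=cloud("top",d["d"])
for uv in((108,155),(130,172),(145,190),(397,200)):print(uv,X[uv[1],uv[0]].round(3))
E
cat > sim.py <<'E'
import cv2,numpy as np,sys
def hit(c,th):
    a=((c[0],c[1]),(32,27),0.)
    b=((0.,0.),(76,6),float(np.degrees(th)))
    r=cv2.rotatedRectangleIntersection(a,b);return r
def run(path,th,n=20):
    P=[np.array(path[0],float)]
    for q in path[1:]:
        P+= [P[-1]+(np.array(q)-P[-1])*(i+1)/n for i in range(n)]
    out=[];r=0
    for i,c in enumerate(P):
        k=0
        while True:
            f,pts=hit(c,np.radians(th))
            if f==0 or pts is None or k>400:break
            r=np.hypot(*pts[:,0].mean(0));th-=.25;k+=1
        if i%n==0:print(c.round(1),"theta",round(th,1),"contact r",round(float(r),1),"maxy",c[1]+13.5)
    return th
E
python3 - <<'E'
from sim import *
print("S1");run([(15,-33),(0,-36),(-12,-36),(-24,-32),(-32,-26),(-38,-18),(-42,-8),(-42,0),(-38,4)],-132)
print("S2");run([(43,10),(42,0),(40,-10),(34,-20),(26,-28),(16,-34),(4,-37),(-8,-37),(-18,-35),(-26,-31),(-34,-25),(-39,-17),(-42,-8),(-42,0),(-38,4)],-50)
E
```

```text
[-9.49612186e-01  3.13427336e-01  4.52796171e-05] [ 3.13427159e-01  9.49611784e-01 -9.36295463e-04]
[0.4  0.25 0.2 ] [-30.1 -33.7   1.4]
[0.44 0.1  0.17] [-38.6 -46.7   4.4]
[ 0.486 -0.103  0.12 ] [-49.4 -64.5   9.4]
(108, 155) [0.595 0.447 0.245]
(130, 172) [0.582 0.426 0.14 ]
(145, 190) [0.561 0.421 0.017]
(397, 200) [ 0.59  -0.348  0.003]
S1
[ 15. -33.] theta -132 contact r 0.0 maxy -19.5
[  0. -36.] theta -132 contact r 0.0 maxy -22.5
[-12. -36.] theta -146.2 contact r 35.9 maxy -22.5
[-24. -32.] theta -155.5 contact r 38.0 maxy -18.5
[-32. -26.] theta -165.5 contact r 38.0 maxy -12.5
[-38. -18.] theta -177.8 contact r 36.9 maxy -4.5
[-42.  -8.] theta -198.5 contact r 26.7 maxy 5.5
[-42.   0.] theta -213.5 contact r 29.3 maxy 13.5
[-38.   4.] theta -224.8 contact r 28.1 maxy 17.5
S2
[43. 10.] theta -50 contact r 0.0 maxy 23.5
[42.  0.] theta -50 contact r 0.0 maxy 13.5
[ 40. -10.] theta -50 contact r 0.0 maxy 3.5
[ 34. -20.] theta -66.5 contact r 38.0 maxy -6.5
[ 26. -28.] theta -79.5 contact r 38.1 maxy -14.5
[ 16. -34.] theta -98.5 contact r 20.6 maxy -20.5
[  4. -37.] theta -123.8 contact r 26.4 maxy -23.5
[ -8. -37.] theta -140.8 contact r 33.6 maxy -23.5
[-18. -35.] theta -150.2 contact r 38.1 maxy -21.5
[-26. -31.] theta -157.2 contact r 38.0 maxy -17.5
[-34. -25.] theta -167.0 contact r 37.9 maxy -11.5
[-39. -17.] theta -179.2 contact r 35.0 maxy -3.5
[-42.  -8.] theta -198.5 contact r 26.7 maxy 5.5
[-42.   0.] theta -213.5 contact r 29.3 maxy 13.5
[-38.   4.] theta -224.8 contact r 28.1 maxy 17.5
```

```bash
python3 -m handwheel '-2 -2 0 0; -6 -6 0 1; -10 -10 0 2; -14 -14 0.5 3; -18 -18 1 3.6; -22 -22 1 3.6; -25 -26 1 3.6; -28 -30 1.4 3.6; -30 -33.7 1.4 3.6; -33 -38 2 3.6' 0 5
```

```text
time_s: 1.1
ee_pos: [0.4062, 0.2246, 0.1961]
orientation: [0.19, 0.982, -0.0, 0.0]
wrist_force: [1.3, 0.0, 0.8]
opening: 0.153
```

```bash
cat > go.py <<'E'
from h import *
import sys
from scipy.spatial.transform import Rotation as Ro
p=np.load("rack.npy");s=telemetry.state();e=s["ee_pos"];R=Ro.from_quat(s["orientation"]).as_matrix()
c,n=np.cos(p[2]),np.sin(p[2]);d=e-[p[0],p[1],0]
az=np.degrees(np.arctan2(R[1,0],R[0,0]));print("t",s["time_s"],"rack mm",np.round([c*d[0]+n*d[1],-n*d[0]+c*d[1],d[2]],3)*1000,"turn needed",round(az-(np.degrees(p[2])+180),1),"F",s["wrist_force"].round(1),"op",round(s["opening"],2))
for a in sys.argv[1:]:
    r=[float(x) for x in a.split(",")];print(r,np.round((W(p,[r])[0]-e)@R*100,2))
E
python3 go.py 15,-33,120 18,-33,100
```

```text
t 1.1 rack mm [-181.  241.  196.] turn needed -0.0 F [1.3 0.  0.8] op 0.15
[15.0, -33.0, 120.0] [-19.63 -27.41   7.64]
[18.0, -33.0, 100.0] [-19.93 -27.41   9.64]
```

```bash
python3 -m handwheel '-3 -4 0 0; -6 -8 1 0; -9 -12 2 0; -12 -16 3 0; -15 -20 4 0; -17 -24 5 0; -19 -26 6 0; -19.9 -27.4 7.5 0; -19.9 -27.4 9 0; -19.9 -27.4 9.6 0'; python3 - <<'E'
from h import *
for n,x,y in(("side",225,180),("top",240,160)):
    p,d=imaging.snapshot(n);np.savez(f"pics/{n}1.npz",p=p,d=d)
    crop(p,x,y,110,100,6,f"pics/{n}1.png")
import os;os.system("python3 go.py")
E
```

```text
time_s: 2.1
ee_pos: [0.488, -0.1041, 0.099]
orientation: [0.19, 0.982, -0.0, -0.001]
wrist_force: [-0.7, 0.2, -0.4]
opening: 0.008
t 2.2 rack mm [ 17. -33. 100.] turn needed -0.0 F [-0.4 -0.7  0.1] op 0.01
```

View pics/side1.png

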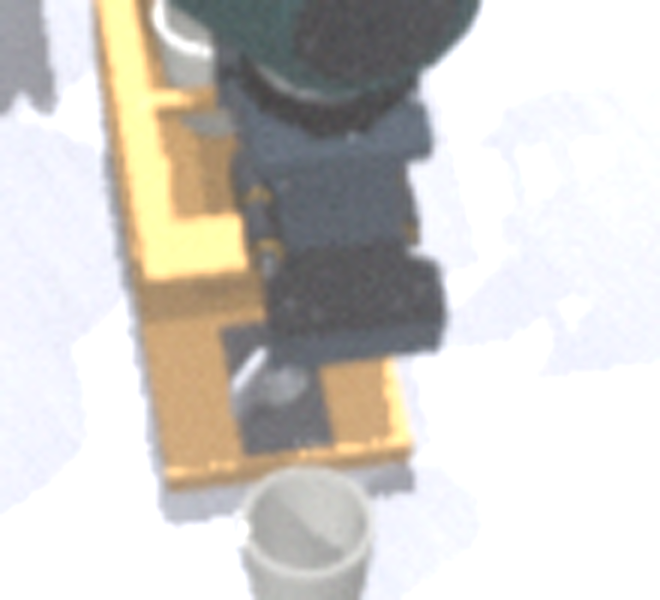

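View pics/top1.png

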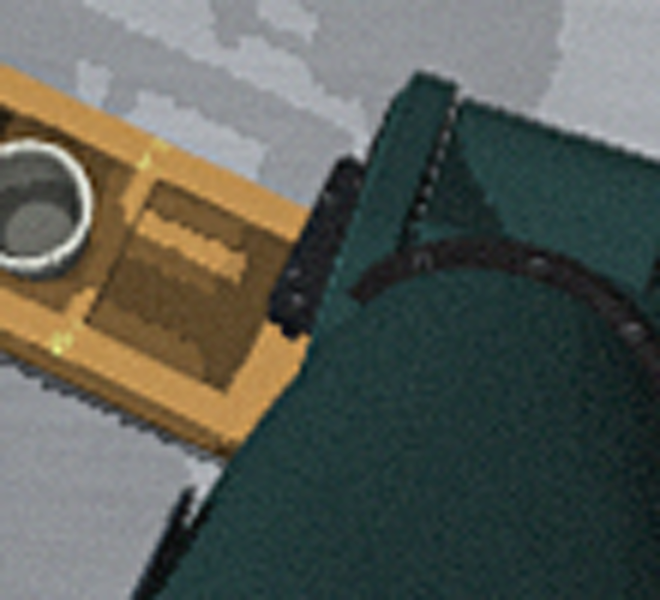

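```bash
python3 - <<'E'
from h import *
a=np.load("pics/side1.npz")
p=np.load("rack.npy")
X=cloud("side",a["d"])
K=(( 17,-33,100),(1,-33,100),(33,-33,100),(33,-46,100),(1,-46,100),(33,-20,100),(1,-46,179),(33,-46,179))
q=proj("side",W(p,K));print(((q-[225,180]+.5)*6).round())
c,n=np.cos(p[2]),np.sin(p[2]);L=X-[p[0],p[1],0];L=np.stack([c*L[...,0]+n*L[...,1],-n*L[...,0]+c*L[...,1],L[...,2]],-1)*1000
for (x,y) in((280,270),(350,270),(430,270),(350,300),(280,350),(350,340),(430,340),(350,200),(350,170)):
    u,v=225+x//6,180+y//6;print(x,y,L[v,u].round())
E
```

```text
[[328. 327.]
 [294. 331.]
 [362. 323.]
 [367. 344.]
 [299. 353.]
 [357. 301.]
 [299. 243.]
 [370. 234.]]
280 270 [-15. -94. 218.]
350 270 [  15. -100.  220.]
430 270 [  48. -103.  217.]
350 300 [  12. -116.  220.]
280 350 [ -18. -113.  190.]
350 340 [  13. -114.  194.]
430 340 [  47. -113.  185.]
350 200 [ 17. -84. 248.]
350 170 [ 17. -84. 267.]
```

```bash
python3 - <<'E'
from h import *
print(telemetry.state()["joint_positions"].round(2))
E
cat > path.py <<'E'
from sim import *
import sim
def hit(c,th):
    return cv2.rotatedRectangleIntersection(((c[0],c[1]),(27,32),0.),((0.,0.),(76,6),float(np.degrees(th))))
sim.hit=hit
E
python3 - <<'E'
from path import *
for off in((0,0),(-3,-3),(3,3)):
    o=lambda P:[(a+off[0],b+off[1]) for a,b in P]
    print("S1",off);run(o([(15,-33),(2,-32),(-9,-31),(-20,-28),(-28,-23),(-33,-17),(-37,-10),(-38,-4),(-37,2),(-34,6)]),-132)
    print("S2");run(o([(40,8),(38,-4),(34,-14),(26,-22),(17,-29),(6,-33),(-6,-33),(-16,-30),(-24,-26),(-30,-21),(-35,-14),(-38,-7),(-38,-2),(-37,2),(-34,6)]),-45)
E
```

```text
[-0.26  0.25  2.18 -0.    0.72 -1.44]
S1 (0, 0)
[ 15. -33.] theta -132 contact r 0.0 maxy -19.5
[  2. -32.] theta -134.5 contact r 19.7 maxy -18.5
[ -9. -31.] theta -152.8 contact r 27.0 maxy -17.5
[-20. -28.] theta -165.2 contact r 35.5 maxy -14.5
[-28. -23.] theta -174.0 contact r 37.8 maxy -9.5
[-33. -17.] theta -186.0 contact r 19.7 maxy -3.5
[-37. -10.] theta -201.5 contact r 24.3 maxy 3.5
[-38.  -4.] theta -212.5 contact r 27.3 maxy 9.5
[-37.   2.] theta -223.5 contact r 29.6 maxy 15.5
[-34.   6.] theta -232.8 contact r 30.1 maxy 19.5
S2
[40.  8.] theta -45 contact r 0.0 maxy 21.5
[38. -4.] theta -45 contact r 0.0 maxy 9.5
[ 34. -14.] theta -60.5 contact r 36.3 maxy -0.5
[ 26. -22.] theta -75.5 contact r 38.0 maxy -8.5
[ 17. -29.] theta -89.2 contact r 35.0 maxy -15.5
[  6. -33.] theta -123.2 contact r 18.6 maxy -19.5
[ -6. -33.] theta -145.8 contact r 25.9 maxy -19.5
[-16. -30.] theta -160.0 contact r 32.6 maxy -16.5
[-24. -26.] theta -169.5 contact r 38.1 maxy -12.5
[-30. -21.] theta -177.0 contact r 37.2 maxy -7.5
[-35. -14.] theta -193.5 contact r 21.6 maxy -0.5
[-38.  -7.]
[... 1993 characters left out ...]
axy 24.5
[41. -1.] theta -45 contact r 0.0 maxy 12.5
[ 37. -11.] theta -54.0 contact r 35.8 maxy 2.5
[ 29. -19.] theta -70.8 contact r 38.1 maxy -5.5
[ 20. -26.] theta -84.8 contact r 37.7 maxy -12.5
[  9. -30.] theta -119.8 contact r 14.7 maxy -16.5
[ -3. -30.] theta -147.8 contact r 21.6 maxy -16.5
[-13. -27.] theta -163.5 contact r 28.6 maxy -13.5
[-21. -23.] theta -173.5 contact r 34.9 maxy -9.5
[-27. -18.] theta -184.5 contact r 13.7 maxy -4.5
[-32. -11.] theta -204.2 contact r 19.2 maxy 2.5
[-35.  -4.] theta -216.2 contact r 24.6 maxy 9.5
[-35.   1.] theta -224.8 contact r 27.4 maxy 14.5
[-34.   5.] theta -231.8 contact r 29.3 maxy 18.5
[-31.   9.] theta -240.8 contact r 30.5 maxy 22.5
```

```bash
python3 -m handwheel '0 0 0 8.5; 0 0 0 17; 0 0 0 25.5; 0 0 0.5 34; 0 0 1 42.5; 0 0 1.5 51; 0 0 2 59.5; 0 0 2.5 68; 0 0 3 76.5; 0 0 3.5 85'; python3 go.py 18,-32,42
```

```text
time_s: 3.2
ee_pos: [0.4886, -0.1031, 0.0654]
orientation: [0.805, 0.594, -0.0, 0.0]
wrist_force: [-0.2, 0.6, -0.2]
opening: 0.006
t 3.2 rack mm [ 17. -32.  65.] turn needed -85.3 F [-0.2  0.6 -0.2] op 0.01
[18.0, -32.0, 42.0] [0.03 0.09 2.33]
```

```bash
python3 -m handwheel '0 0.1 0.5 4.7; 0 0.1 1 4.7; 0 0.1 1.5 4.7; 0 0.1 2 4.7; 0 0.1 2.4 4.7; 0 0.1 2.5 4.7; 0 0.1 2.5 4.7; 0 0.1 2.5 4.7; 0 0.1 2.5 4.7; 0 0.1 2.5 4.7'; cat > look.py <<'E'
from h import *
import sys
k=sys.argv[1]
p,d=imaging.snapshot("side");np.savez(f"pics/side{k}.npz",p=p,d=d)
crop(p,240,200,80,75,8,f"pics/side{k}.png")
E
python3 look.py 2; python3 go.py;python3 - <<'E'
from h import *
p=np.load("rack.npy")
q=proj("side",W(p,((18,-32,40),(4.5,-48,40),(31.5,-48,40),(31.5,-16,40),(4.5,-16,40))));print(((q-[240,200]+.5)*8).round())
E
```

```text
time_s: 4.2
ee_pos: [0.4896, -0.1035, 0.0405]
orientation: [0.828, 0.56, -0.0, 0.0]
wrist_force: [-1.5, -0.1, -0.3]
opening: 0.004
t 4.25 rack mm [ 18. -32.  40.] turn needed -90.0 F [ 0.5 -0.8  0.3] op 0.01
[[318. 377.]
 [289. 417.]
 [363. 407.]
 [348. 337.]
 [274. 347.]]
```

View pics/side2.png

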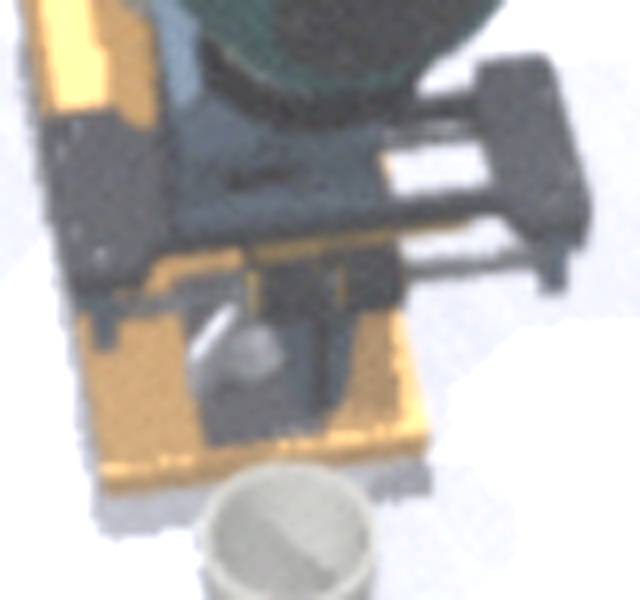

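```bash
python3 - <<'E'
from h import *
p=np.load("rack.npy")
q=proj("side",W(p,((0,0,38),(0,0,26),(-4,-1,38),(-4,-1,26),(-22,-40,18),(22,-40,18))));print(((q-[240,200]+.5)*8).round())
E
```

```text
[[255. 317.]
 [255. 337.]
 [245. 321.]
 [245. 341.]
 [213. 445.]
 [332. 429.]]
```

The side view shows the closed fingers low at about (315,370–412) beside the nut, with the hub at (255,350) and one wing pointing left at (210,335). This fits the predicted positions, so I'll do stroke 1.

```bash
python3 -m handwheel '0 -1.0 0 0; 0 -1.8 0 0; 0.1 -2.7 0 0; 0.4 -3.8 0 0; 0.9 -4.6 0 0; 1.5 -5.1 0 0; 2.2 -5.5 0 0; 2.8 -5.6 0 0; 3.4 -5.5 0 0; 3.8 -5.2 0 0'; python3 look.py 3; python3 go.py -40,0,40 -42,0,75 40,8,75 40,8,40
```

```text
time_s: 5.25
ee_pos: [0.4557, -0.0482, 0.0404]
orientation: [0.828, 0.561, -0.0, -0.0]
wrist_force: [-0.8, 0.2, -0.2]
opening: 0.01
t 5.3 rack mm [-33.   7.  41.] turn needed -90.0 F [ 0.1 -1.1 -0.5] op 0.0
[-40.0, 0.0, 40.0] [-0.66 -0.7   0.05]
[-42.0, 0.0, 75.0] [-0.67 -0.9  -3.45]
[40.0, 8.0, 75.0] [ 0.13  7.3  -3.45]
[40.0, 8.0, 40.0] [0.13 7.3  0.05]
```

View pics/side3.png

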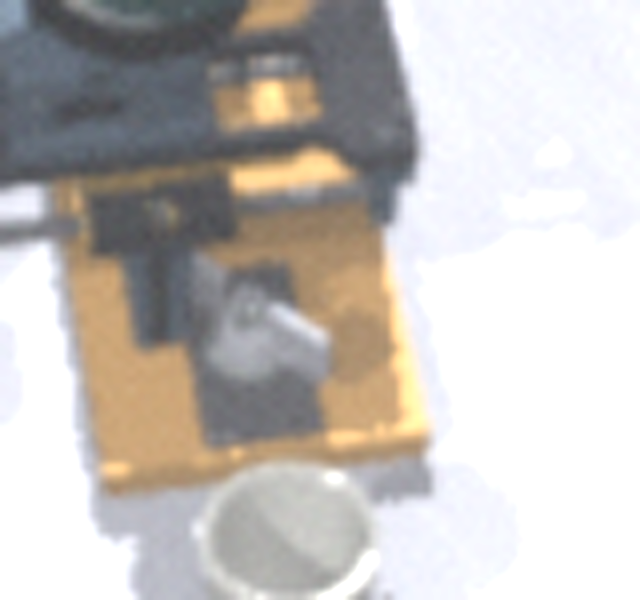

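Stroke 1 turned the wing out to (325,340), about -48° in the rack frame, and the fingers at (160,300) are clear. Now I'll return over the top and do stroke 2.

```bash
python3 -m handwheel '-0.4 -0.7 0 0; -0.6 -0.8 -1.2 0; -0.6 -0.8 -3 0; -0.4 1 -3.2 0; -0.1 3.2 -3.2 0; 0.1 5.4 -3.2 0; 0.1 7.3 -3.2 0; 0.1 7.3 -2 0; 0.1 7.3 -0.5 0; 0.1 7.3 0.1 0'; python3 go.py 40,8,40 ; cat > ang.py <<'E'
import sys
from h import *
x,y=float(sys.argv[1]),float(sys.argv[2]);z=float(sys.argv[3])
p=np.load("rack.npy");w=atz("side",(240+(x+.5)/8-.5,200+(y+.5)/8-.5),z/1000)
c,n=np.cos(p[2]),np.sin(p[2]);d=w-[p[0],p[1],0];a,b=(c*d[0]+n*d[1])*1000,(-n*d[0]+c*d[1])*1000
print(round(a,1),round(b,1),"r",round(np.hypot(a,b),1),"ang",round(np.degrees(np.arctan2(b,a)),1))
E
python3 ang.py 325 340 56; python3 ang.py 252 305 52
```

```text
time_s: 6.3
ee_pos: [0.5225, -0.0741, 0.0377]
orientation: [0.828, 0.56, -0.001, -0.001]
wrist_force: [-0.1, 0.2, 0.2]
opening: 0.007
t 6.3 rack mm [38.  7. 38.] turn needed -90.0 F [-0.1  0.2  0.2] op 0.01
[40.0, 8.0, 40.0] [ 0.08  0.22 -0.23]
21.1 -28.3 r 35.3 ang -53.2
-1.8 -5.3 r 5.6 ang -108.5
```

```bash
python3 -m handwheel '-1.1 0 0 0; -2.1 -0.4 0 0; -2.9 -1.2 0 0; -3.6 -2.1 0 0; -4 -3.2 0 0; -4 -4.4 0 0; -3.7 -5.4 0 0; -3.3 -6.2 0 0; -2.8 -6.8 0 0; -2.1 -7.3 0 0'; python3 go.py -34,6,38 -34,0,38
```

```text
time_s: 7.3
ee_pos: [0.4465, -0.0657, 0.0379]
orientation: [0.828, 0.561, -0.001, -0.001]
wrist_force: [0.2, -1.7, -0.2]
opening: 0.004
t 7.3 rack mm [-36. -13.  38.] turn needed -90.0 F [ 0.2 -1.7 -0.2] op 0.0
[-34.0, 6.0, 38.0] [ 1.93  0.18 -0.01]
[-34.0, 0.0, 38.0] [ 1.33  0.18 -0.01]
```

```bash
python3 -m handwheel '0.4 -0.2 0 0; 0.8 -0.2 0 0; 1.1 -0.2 0 0; 1.5 -0.1 0 0; 1.9 0.2 0 0; 1.9 0.2 0 0; 1.9 0.2 0 0; 1.4 -0.6 0 0; 1.3 -0.7 -1.5 0; 1.3 -0.7 -3.2 0'; python3 look.py 4; python3 go.py 40,8,70 40,8,39
```

```text
time_s: 8.3
ee_pos: [0.4433, -0.0511, 0.0697]
orientation: [0.828, 0.56, -0.002, -0.002]
wrist_force: [-0.4, -0.2, -0.8]
opening: 0.007
t 8.35 rack mm [-43.  -1.  72.] turn needed -90.0 F [ 4.3 -0.4  1.2] op 0.01
[40.0, 8.0, 70.0] [0.85 8.26 0.2 ]
[40.0, 8.0, 39.0] [0.86 8.26 3.3 ]
```

View pics/side4.png

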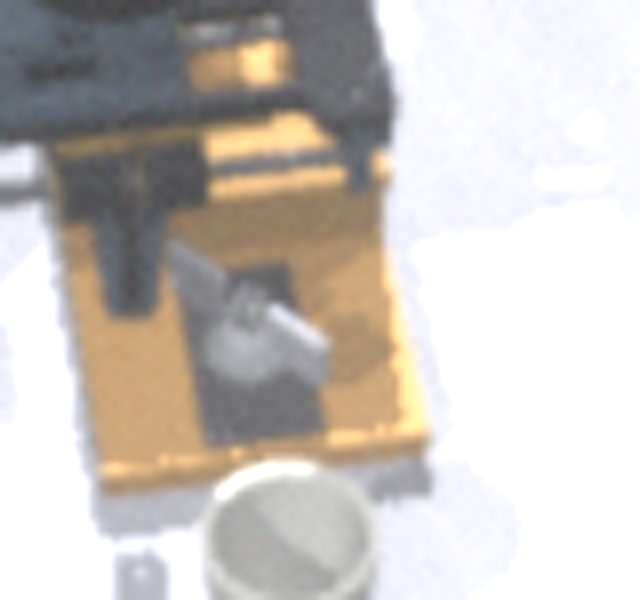

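Wing is back at (325,345) after a half turn. Stroke 3 follows: first the return, then fast only up to about 7.2 rad in total.

```bash
python3 -m handwheel '0.3 2 0 0; 0.6 4.5 0 0; 0.8 7 0 0; 0.9 8.3 0 0; 0.9 8.3 0.5 0; 0.9 8.3 2 0; 0.9 8.3 3.2 0; 0.9 8.3 3.4 0; 0.5 8.3 3.4 0; -0.2 8.2 3.4 0'; python3 go.py 38,-4,38 -32,-19,38
```

```text
time_s: 9.35
ee_pos: [0.5202, -0.0838, 0.0381]
orientation: [0.828, 0.561, -0.001, -0.0]
wrist_force: [-0.7, -1.1, 0.2]
opening: 0.008
t 9.35 rack mm [39. -3. 38.] turn needed -90.0 F [-0.7 -1.1  0.2] op 0.01
[38.0, -4.0, 38.0] [-0.13 -0.13  0.01]
[-32.0, -19.0, 38.0] [-1.63 -7.13  0.02]
```

```bash
python3 -m handwheel '-1.1 -0.5 0 0; -1.9 -1.3 0 0; -2.6 -2.2 0 0; -3 -3.3 0 0; -3 -4.5 0 0; -2.7 -5.5 0 0; -2.3 -6.3 0 0; -2 -6.7 0 0; -1.8 -6.9 0 0; -1.8 -6.9 0 0'; python3 look.py 5; python3 go.py
```

```text
time_s: 10.35
ee_pos: [0.4494, -0.0744, 0.0382]
orientation: [0.828, 0.561, -0.001, -0.001]
wrist_force: [0.3, -0.3, -0.6]
opening: 0.006
t 10.4 rack mm [-30. -20.  38.] turn needed -89.9 F [-0.1  0.2  0.4] op 0.01
```

View pics/side5.png

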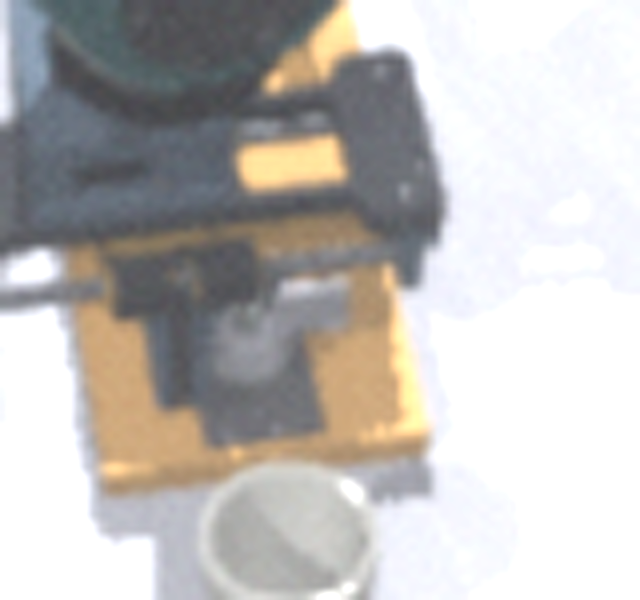

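The right wing now points to (345,305), at about -180°, so it has turned about 7.1 rad in total. From here I'll take small slow steps and watch the force.

```bash
python3 -m handwheel '0.05 -0.05 0 0; 0.1 -0.1 0 0; 0.15 -0.15 0 0; 0.2 -0.2 0 0; 0.25 -0.25 0 0; 0.3 -0.28 0 0; 0.35 -0.3 0 0; 0.4 -0.35 0 0; 0.4 -0.35 0 0; 0.4 -0.35 0 0'; python3 go.py; python3 -m handwheel '0.05 -0.05 0 0; 0.1 -0.08 0 0; 0.15 -0.1 0 0; 0.2 -0.15 0 0; 0.25 -0.2 0 0; 0.3 -0.2 0 0; 0.35 -0.2 0 0; 0.4 -0.2 0 0; 0.4 -0.2 0 0; 0.4 -0.2 0 0'; python3 go.py
```

```text
time_s: 11.4
ee_pos: [0.4477, -0.0696, 0.0382]
orientation: [0.828, 0.561, -0.001, -0.001]
wrist_force: [0.0, -1.3, 0.5]
opening: 0.008
t 11.4 rack mm [-33. -16.  38.] turn needed -89.9 F [ 0.  -1.3  0.5] op 0.01
time_s: 12.4
ee_pos: [0.4474, -0.0651, 0.0382]
orientation: [0.828, 0.561, -0.001, -0.001]
wrist_force: [0.2, -1.1, -0.5]
opening: 0.005
t 12.4 rack mm [-35. -12.  38.] turn needed -89.9 F [ 0.2 -1.1 -0.5] op 0.0
```

```bash
python3 -m handwheel '0.05 -0.02 0 0; 0.1 -0.05 0 0; 0.15 -0.08 0 0; 0.2 -0.1 0 0; 0.25 -0.15 0 0; 0.3 -0.2 0 0; 0.35 -0.2 0 0; 0.4 -0.2 0 0; 0.4 -0.2 0 0; 0.4 -0.2 0 0'; python3 go.py; python3 -m handwheel '0.05 0 0 0; 0.1 0 0 0; 0.15 0 0 0; 0.2 0 0 0; 0.25 0 0 0; 0.3 0 0 0; 0.35 0 0 0; 0.4 0 0 0; 0.4 0 0 0; 0.4 0 0 0'; python3 go.py
```

```text
time_s: 13.4
ee_pos: [0.4469, -0.0606, 0.0381]
orientation: [0.828, 0.561, -0.001, -0.001]
wrist_force: [-0.1, -1.3, 0.4]
opening: 0.006
t 13.4 rack mm [-37.  -8.  38.] turn needed -89.9 F [-0.1 -1.3  0.4] op 0.01
time_s: 14.4
ee_pos: [0.4484, -0.0569, 0.0382]
orientation: [0.828, 0.561, -0.001, -0.001]
wrist_force: [-0.4, -0.9, 0.3]
opening: 0.003
t 14.4 rack mm [-37.  -4.  38.] turn needed -89.9 F [-0.4 -0.9  0.3] op 0.0
```

```bash
python3 -m handwheel '0.05 0 0 0; 0.1 0 0 0; 0.15 0 0 0; 0.2 0 0 0; 0.25 0 0 0; 0.3 0 0 0; 0.35 0 0 0; 0.4 0.05 0 0; 0.4 0.05 0 0; 0.4 0.05 0 0'; python3 go.py; python3 -m handwheel '0.05 0 0 0; 0.1 0 0 0; 0.15 0.05 0 0; 0.2 0.1 0 0; 0.25 0.1 0 0; 0.3 0.15 0 0; 0.35 0.15 0 0; 0.4 0.2 0 0; 0.4 0.2 0 0; 0.4 0.2 0 0'; python3 go.py
```

```text
time_s: 15.4
ee_pos: [0.4498, -0.0536, 0.038]
orientation: [0.828, 0.561, -0.002, -0.001]
wrist_force: [-4.2, -8.2, 1.1]
opening: 0.006
t 15.4 rack mm [-37.  -1.  38.] turn needed -89.9 F [-4.2 -8.2  1.1] op 0.01
time_s: 16.4
ee_pos: [0.451, -0.0516, 0.0375]
orientation: [0.828, 0.561, -0.004, -0.002]
wrist_force: [-12.9, -26.1, 4.0]
opening: 0.009
t 16.4 rack mm [-37.   1.  37.] turn needed -89.9 F [-12.9 -26.1   4. ] op 0.01
```

That hit something solid: the force rose to 29 N, which is close to the limit. I'm backing off straight away before looking.

```bash
python3 -m handwheel '-0.2 0 0 0; -0.4 -0.1 0 0; -0.6 -0.3 0 0; -0.8 -0.6 0 0; -0.8 -0.8 0 0; -0.8 -1 -1 0; -0.8 -1 -2 0; -0.8 -1 -3.2 0; -0.8 -1 -3.2 0; -0.8 -1 -3.2 0'; python3 look.py 6; python3 go.py
```

```text
time_s: 17.4
ee_pos: [0.4395, -0.0554, 0.0701]
orientation: [0.828, 0.561, -0.003, -0.001]
wrist_force: [-0.2, -0.6, -0.6]
opening: 0.008
t 17.45 rack mm [-47.  -6.  70.] turn needed -89.9 F [-0.1  1.1  0.4] op 0.01
```

View pics/side6.png

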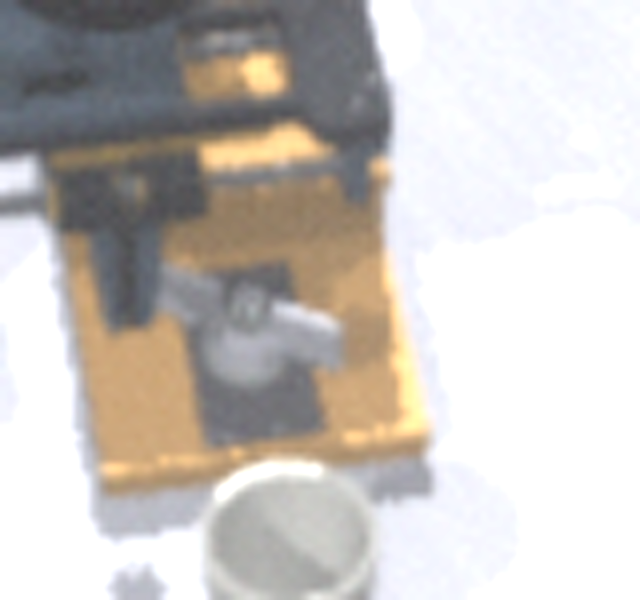

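```bash
python3 ang.py 340 330 51;python3 ang.py 325 340 52; python3 - <<'E'
from h import *
p=np.load("rack.npy");c,n=np.cos(p[2]),np.sin(p[2])
for k in(2,3,4,5,6):
    a=np.load(f"pics/side{k}.npz");X=cloud("side",a["d"])-[p[0],p[1],0]
    L=np.stack([c*X[...,0]+n*X[...,1],-n*X[...,0]+c*X[...,1],X[...,2]],-1)*1000
    m=(np.hypot(L[...,0],L[...,1])<42)&(L[...,2]>28)&(L[...,2]<66)&(L[...,1]<28)&(L[...,0]>8)&(L[...,1]<15)
    st=(abs(L[...,0])<20)&(L[...,1]<-22)&(L[...,1]>-36)&(L[...,2]<25)
    w=L[m];print(k,m.sum(),"top z pct",np.percentile(w[:,2],[70,90,97]).round(1),"strap",L[st][:,2].mean().round(1), "ang",np.degrees(np.arctan2(w[:,1].mean(),w[:,0].mean())).round())
E
```

```text
27.9 -20.9 r 34.9 ang -36.8
21.7 -25.3 r 33.3 ang -49.4Traceback (most recent call last):
  File "<stdin>", line 8, in <module>
    return _quantile_unchecked(
        a, q, axis, out, overwrite_input, method, keepdims, weights)
    return _ureduce(a,
                    func=_quantile_ureduce_func,
    ...<5 lines>...
                    overwrite_input=overwrite_input,
                    method=method)
    r = func(a, **kwargs)
    result = _quantile(arr,
                       quantiles=q,
    ...<2 lines>...
                       out=out,
                       weights=wgt)
    slices_having_nans = np.isnan(arr[-1, ...])
                                  ~~~^^^^^^^^^
IndexError: index -1 is out of bounds for axis 0 with size 0
```

```bash
python3 - <<'E'
from h import *
p=np.load("rack.npy");c,n=np.cos(p[2]),np.sin(p[2])
for k in(3,4,5,6):
    a=np.load(f"pics/side{k}.npz");X=cloud("side",a["d"])-[p[0],p[1],0]
    L=np.stack([c*X[...,0]+n*X[...,1],-n*X[...,0]+c*X[...,1],X[...,2]],-1)*1000
    r=np.hypot(L[...,0],L[...,1])
    m=(r<42)&(r>10)&(L[...,2]>26)&(L[...,2]<66)&(L[...,0]>5)&(L[...,1]<12)
    w=L[m];print(k,m.sum(),"z",np.percentile(w[:,2],[50,70,90,97]).round(1) if m.sum() else "", "ang",np.degrees(np.arctan2(w[:,1].mean(),w[:,0].mean())).round())
E
```

```text
3 47 z [46.9 51.2 56.8 57.7] ang -57.0
4 48 z [44.1 50.4 55.3 56.7] ang -58.0
5 56 z [43.8 47.7 51.5 53.4] ang -1.0
6 50 z [42.1 46.5 50.7 52.7] ang -38.0
```

Depth puts the wing tops at about 52.7 mm, against 52 mm when tight, and the turn adds up to about 7.8 rad. The image also shows the nut sitting lower, with its tip at (340,330), about -37°. I'll check with one very light push.

```bash
python3 -m handwheel '-0.3 0 0.5 0; -0.4 0 1.5 0; -0.4 0 2.5 0; -0.4 0 3.2 0; -0.4 0.3 3.2 0; -0.4 0.7 3.2 0; -0.4 1 3.2 0; -0.2 1 3.2 0; 0 1 3.2 0; 0.1 1 3.2 0'; python3 go.py -37,-3,38 -37,-2,38
```

```text
time_s: 18.45
ee_pos: [0.4487, -0.0579, 0.0378]
orientation: [0.827, 0.561, -0.003, -0.001]
wrist_force: [0.3, -0.2, -0.1]
opening: 0.005
t 18.45 rack mm [-37.  -5.  38.] turn needed -89.8 F [ 0.3 -0.2 -0.1] op 0.01
[-37.0, -3.0, 38.0] [ 0.22 -0.03 -0.02]
[-37.0, -2.0, 38.0] [ 0.32 -0.03 -0.02]
```

```bash
python3 -m handwheel '0.05 0 0 0; 0.1 0 0 0; 0.15 0 0 0; 0.2 0 0 0; 0.2 0 0 0; 0.2 0 0 0; 0.2 0 0 0; 0.2 0 0 0; 0.2 0 0 0; 0.2 0 0 0'; python3 go.py
```

```text
time_s: 19.45
ee_pos: [0.4494, -0.0561, 0.0378]
orientation: [0.828, 0.561, -0.003, -0.001]
wrist_force: [0.2, 0.1, 0.2]
opening: 0.001
t 19.45 rack mm [-37.  -3.  38.] turn needed -89.9 F [0.2 0.1 0.2] op 0.0
```

```bash
python3 -m handwheel '0.05 0 0 0; 0.1 0 0 0; 0.15 0 0 0; 0.15 0 0 0; 0.15 0 0 0; 0.15 0 0 0; 0.15 0 0 0; 0.15 0 0 0; 0.15 0 0 0; 0.15 0 0 0'; python3 go.py
```

```text
time_s: 20.45
ee_pos: [0.4499, -0.0548, 0.0378]
orientation: [0.827, 0.562, -0.003, -0.001]
wrist_force: [-1.1, -3.8, -0.3]
opening: 0.003
t 20.45 rack mm [-37.  -2.  38.] turn needed -89.8 F [-1.1 -3.8 -0.3] op 0.0
```

```bash
python3 -m handwheel '0.03 0 0 0; 0.06 0 0 0; 0.1 0 0 0; 0.1 0 0 0; 0.1 0 0 0; 0.1 0 0 0; 0.1 0 0 0; 0.1 0 0 0; 0.1 0 0 0; 0.1 0 0 0'; python3 go.py
```

```text
time_s: 21.45
ee_pos: [0.4499, -0.0542, 0.0377]
orientation: [0.827, 0.562, -0.004, -0.001]
wrist_force: [-1.5, -8.5, -0.6]
opening: 0.004
t 21.45 rack mm [-37.  -1.  38.] turn needed -89.8 F [-1.5 -8.5 -0.6] op 0.0
```

It resists 8.6 N with well under 1 mm of movement, against about 1.5 N when it turns freely, so it's at the stop. Now I'll move clear.

```bash
python3 -m handwheel '-0.2 0 0 0; -0.4 -0.2 0 0; -0.6 -0.6 0 0; -0.6 -0.9 0 0; -0.6 -1 -1.5 0; -0.6 -1 -4 0; -0.6 -1 -7 0; -0.6 -1 -10 0; -0.6 -1 -12 0; -0.6 -1 -13 0' && python3 -m handwheel '0 -3 -2 0; 0 -5 -4 0; 2 -8 -5 0; 5 -10 -5 0; 9 -11 -5 0; 13 -11 -5 0; 17 -11 -5 0; 20 -11 -5 0; 20 -11 -5 0; 20 -11 -5 0'; python3 go.py; python3 - <<'E'
from h import *
for n in("side","top"):
    p,d=imaging.snapshot(n);cv2.imwrite(f"pics/{n}9.png",p[:,:,::-1])
    if n=="side": crop(p,225,165,90,130,4.5,"pics/s9c.png")
print(telemetry.state()["time_s"],telemetry.state()["wrist_force"])
E
```

```text
time_s: 22.45
ee_pos: [0.44, -0.0558, 0.1695]
orientation: [0.827, 0.562, -0.003, -0.0]
wrist_force: [-0.7, -0.1, -0.4]
opening: 0.009
time_s: 23.45
ee_pos: [0.4112, 0.1709, 0.2181]
orientation: [0.827, 0.562, -0.004, -0.001]
wrist_force: [-0.2, -1.0, -1.1]
opening: 0.009
t 23.45 rack mm [-157.  193.  218.] turn needed -89.7 F [-0.2 -1.  -1.1] op 0.01
23.55 [-0.72251711 -0.64068977  0.07881997]
```

View pics/side9.png

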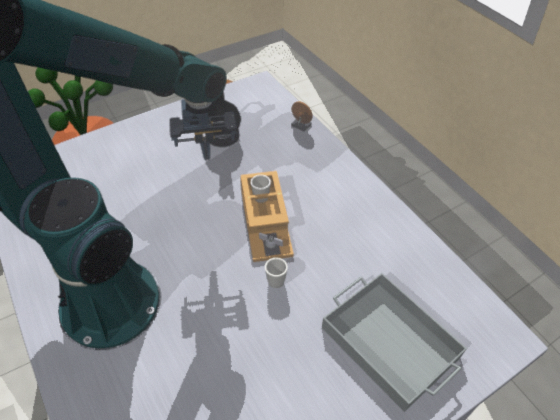

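View pics/s9c.png

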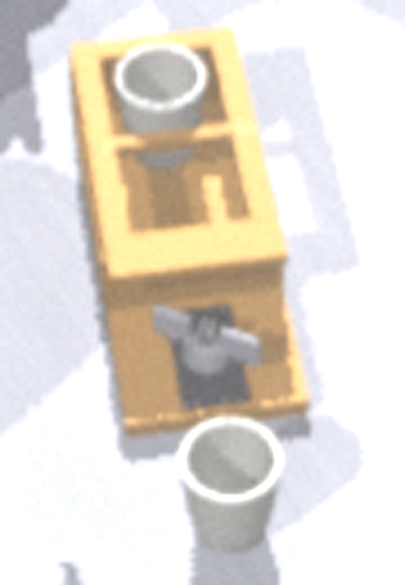

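View pics/top9.png

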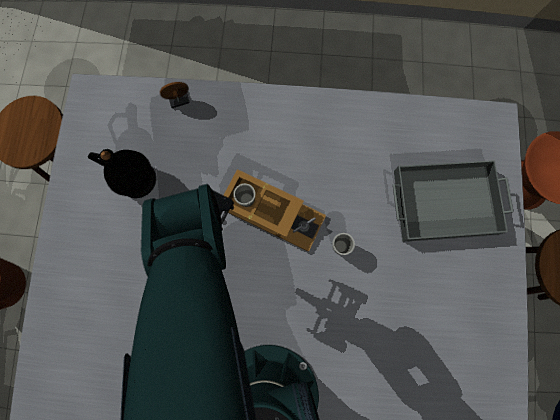

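Everything stands where it did: cups at (276,270) and (262,184) in the side view, jebena at (130,172) and pan at (450,200) in the top view. The nut lies still at its end position and the arm is clear, so I'm handing in.

```bash
python3 -c "
from station import job,telemetry
print(telemetry.state()['qvel'].round(3));print(job.sign_off())"
```

```text
[-0.011 -0.009 -0.002  0.001 -0.002  0.002]
the job is handed in; nothing more can be done
None
```

I turned the wing nut clockwise about 7.8 rad with three sideways strokes of the closed fingertips, the last one finished in small slow steps until it hit its stop. Then I moved clear and handed the job in at about 23.5 s.

- **Tightness:** a second light push met 8.6 N with well under 1 mm of movement, against about 1.5 N when the nut turns freely. Depth readings put the wing tops at about 52.7 mm, against 52 mm when tight. The turn also fits a start at about 2.2 rad, inside the stated 0 to 2.5.
- **Force at the stop:** on first reaching the stop I ran two steps without checking between them, and the wrist force read 29.4 N at the end of the second. That is just under the nut's 30 N limit, and harder than intended. Force is only read at the end of each step, so a brief higher peak can't be ruled out.
- **Other objects:** in the final pictures from both cameras, both cups, the jebena and the pan stand where they were. The gripper touches nothing.
- **Rack position:** the two cameras disagreed by up to 8 mm on where the rack stands. I used the average, and the fingers and nut appeared where that predicted in the close-up side views.

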